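# Shut down the nail dust extractor and put the brush away

### The job

Nail practice is over. First switch off the dust extractor by turning the dial on its top fully anticlockwise to its end stop, then take the nail brush from its sloping rest and stand it, bristles up, in the tall narrow cell of the tool caddy and let go of it. Leave the buffer block, the polish bottle and the jar where they are.

Things in the scene. Friction and masses are not known exactly. Their poses are not given: they have to be found in the camera images.
- dial (a joint): speed dial of the dust extractor, turning about the vertical: 0 = off, the anticlockwise end stop (seen from above); it grows clockwise to 4.2 rad, full speed. Light friction (0.03 N m) holds it where it is left
- dial_grip (a point): point on the dial's axis at grip height, 92 mm above the table; turns with it: x along the grip bar, z up. Grey bar 42 (x) x 14 mm (y), top 7 mm above this point, on a disc 44 mm across, 23 mm below this point, and a white collar 68 mm across. A white pointer line on the bar's -x half faces, at off, the straight black mark on the casing, on the robot's side
- extractor: dust extractor: fixed white plastic box, 200 (x) x 260 (y) x 55 mm high with a round black grille on top; origin at the centre of its underside. The dial's axis is at x 0, y -85 mm in its frame
- brush: nail brush 165 mm long, about 30 g: pale wood handle, 12 x 12 mm square, 120 mm long, then a round steel ferrule (10 mm thick) and tan pointed bristles. Origin at the centre of the handle's butt end, z along the brush to the bristles, x and y square to the handle's faces. Starts in the rest, 30 degrees from upright, bristles up and away from the robot (leaning to the rest's +x)
- rest: fixed white brush rest, base 120 (x) x 60 (y) x 10 mm, origin at the centre of its underside. It holds the lower 85 mm of the brush in a channel open on its upper face, 22 mm wide outside, walls no higher than the brush; the brush's butt stands on a stop at x -40, z 24 mm and its bare part is free on both sides
- cell_floor (a point): centre of the inner floor of the narrow cell of the fixed white caddy, 3 mm above the table; z up, x towards the caddy's tray. The cell stands on the robot's side, 26 x 26 mm inside, walls 3 mm, rim 70 mm above the table. Behind it (x 16 to 121 mm, y -55 to 55 mm) is the tray, 40 mm high, with low jars
- cell_mouth (a point): centre of the mouth of that cell, 70 mm above the table, 67 mm above the cell's floor
- buffer: loose grey buffer block 30 x 95 x 25 mm, bystander; origin at the centre of its underside
- polish: loose polish bottle, 32 mm across, 75 mm high, bystander; origin at the centre of its underside
- jar: loose white jar with a black lid, 50 mm across, 40 mm high, bystander; origin at the centre of its underside

How it is judged:
By the outcome, as a careful person would: the job done as asked, in the order asked, and still so for the second after the job is handed in, with the robot touching nothing.
It also fails if it takes over 62 s, if anything falls off the work surface, if the arm or the gripper's body presses on something with over 40 N, if the wrist force passes 120 N, or if a joint passes its speed limit or range.

### The arm

A 6-joint arm with a two-finger parallel gripper is mounted at the origin on the work surface. World frame = base frame: x ahead of the robot, y to its left, z up, the work surface at z = 0. Lengths are in mm, angles in degrees, forces in N, time in s.
With the tool pointing down it reaches from about 300 to 850 mm from the base axis. Payload 4.2 kg.
Tool frame: the origin (TCP) lies between the finger pads; the fingertips stand 19 mm ahead of it and the grasp point (between the pads) is the TCP (env.tips_ahead is the distance from the TCP to the fingertips, in mm); z points along the fingers, y is the direction in which the jaws open and shut (so a half turn about z gives the same grasp; the last joint's range is limited). The gripper opens to 91 mm and grips with 3 to 60 N. Pads are 32 mm wide; open, the fingers measure 118 mm over their backs; the gripper's body (76 mm by 178 mm) begins 60 mm behind the grasp point.
Start: joints at [74.026, 18.312, 89.639, -0, 72.044, -1.146], TCP at [147.155, 555.865, 232.976] pointing down, gripper open.
Joint ranges: [-177.97, 177.97], [-48.28, 115.42], [12.27, 149.76], [-77.06, 257.06], [2.81, 150.46], [-146.56, 146.56]. Speed limits (degrees/s): [147.25, 147.25, 180, 180, 180, 180].

### API

Orientations are given as [roll, pitch, yaw] about the fixed x, y, z axes, in that order (R = Rz(yaw) Ry(pitch) Rx(roll)).
In Python, from workcell import telemetry, viewer, job_done, env gives the robot as it stands. The module is installed in compiled form; this text tells all that it offers.
- The arm moves only by the shell command python3 -m jog 'ROWS' [FORCE]. ROWS is JSON, a list of rows, each a list of 3 entries, a list of its own where there are three numbers: the shift along the tool's x, y, z in cm, then the turn about the tool's z in degrees, then the opening, from 0 (shut) to 1 (fully open). A call has 1 to 10 rows; each row shifts and turns the pose as measured when the row begins, along the tool's axes as they then stand; what a row does not reach is not made up. A row lasts 1/8 s, in which the tool goes at most 62.5 mm and 10.7 degrees, less where a joint would pass 70% of its speed; a pose out of reach is approached as far as the arm can. A call is refused whole if a number of a shift passes 6.25 or a number of a turn 10.7, either way. A call with a gripper value outside its range is refused whole. The fingers move at their own pace and stop on an object; FORCE is the grip in N (left out, the last holds). Time passes only in rows, so rows that do not move let the fingers close. It gives the time, the measured TCP pose, the force and the opening at its end, in the units of the state.
- telemetry.state(): the state, without advancing time (a new reading comes with each control period).
- viewer.grab_frame(name): name is "scene" or "top" or "wrist"; returns a dict with "color" (400x640x3 uint8, red, green, blue), "K" (3x3 intrinsics, pixels), "k1" (the pictures are not rectified: a ray, as slopes to the right and down, at radius r is drawn at 1 + k1 r^2 times it, then the intrinsics apply), "rvec" (rotation vector, rad) and "tvec" (3), from world to camera coordinates, as OpenCV has them. Camera axes: x right, y down, z forward; pixel columns grow to the right and rows downward; lengths in mm; the calibration is good to about 2 mm. A picture is of the moment at which its call begins. There is no depth.
- job_done(): hands the job in, once; it reports no verdict.
The state is a dict: "time_s": time; "qpos": joint angles; "qvel": joint speeds; "effort": joint torques, N m; "ee_pos": TCP position; "ee_rot": TCP orientation; "force": force on the tool from outside, world axes, zero at the start; "torque": the same for the moment, N m; "gripper_width": finger opening in mm.
Only numpy, scipy, OpenCV 4.12 (cv2) and the standard library are available. Lean on these libraries where they do the work, as an engineer would, in place of code of your own. Each camera call takes 0.05 s, during which the arm holds its last target. There are 200 camera calls.

## Working session

There is one attempt and no reset: what is moved stays moved. The work goes in short steps, Python scripts to look and compute and a shell command to move; the robot and the scene stay as the last step left them, time stands still between calls to the robot, and variables do not carry over. Pictures are saved under pics/ and viewed, about 8 in all and at most 12, crops included, and the job is handed in when it is done.

```bash
mkdir -p pics; python3 - <<'E'
from workcell import telemetry, viewer, env
import cv2, pickle
print(telemetry.state())
fr={}
for n in("scene","top"):
    f=viewer.grab_frame(n); fr[n]=f
    print(n,f["K"],f["k1"],f["rvec"],f["tvec"])
    cv2.imwrite(f"pics/{n}0.png",f["color"][:,:,::-1])
pickle.dump(fr,open("fr0.pkl","wb"))
E
```

```text
{'time_s': 0.0, 'qpos': array([ 7.40270169e+01,  1.83521566e+01,  8.97072819e+01, -1.14506535e-03,
        7.20447610e+01, -1.14507567e+00]), 'qvel': array([ 0.112933  , -0.03520168, -0.07935892, -0.03174899,  0.06518363,
       -0.01215018]), 'effort': array([ 3.08652190e-03, -4.12452614e+01, -2.31975532e+01,  7.29665207e-02,
        4.57868027e-02, -1.59408901e-04]), 'ee_pos': array([147.01573606, 555.38707102, 232.10916314]), 'ee_rot': array([-1.79895800e+02, -9.93885531e-04,  1.65172446e+02]), 'force': array([-1.18570755, -0.31058768,  0.41059738]), 'torque': array([-0.00721716,  0.02356066, -0.0147581 ]), 'gripper_width': 91.28447509676023}
scene [[438.22810892   0.         323.45903741]
 [  0.         438.22810892 192.21224509]
 [  0.           0.           1.        ]] 0.029328776774024488 [ 2.44998146  0.89709712 -0.24504633] [-408.22135476 -306.94644764 1507.38427044]
top [[365.71732869   0.         315.8121457 ]
 [  0.         365.71732869 195.01972984]
 [  0.           0.           1.        ]] -0.05379867835445863 [ 2.16685707 -2.16108757  0.10760489] [-61.28706243 566.90694062 877.78834356]
```

View pics/scene0.png

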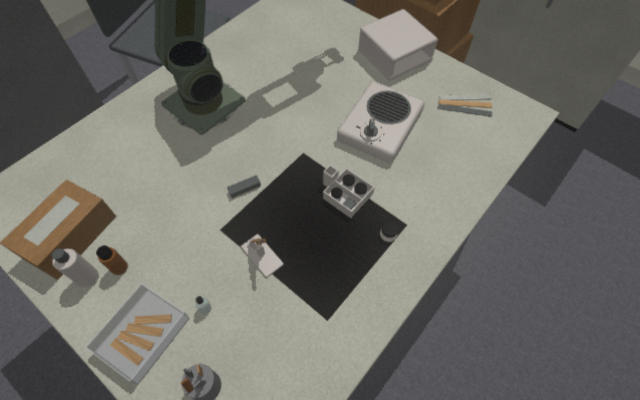

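View pics/top0.png

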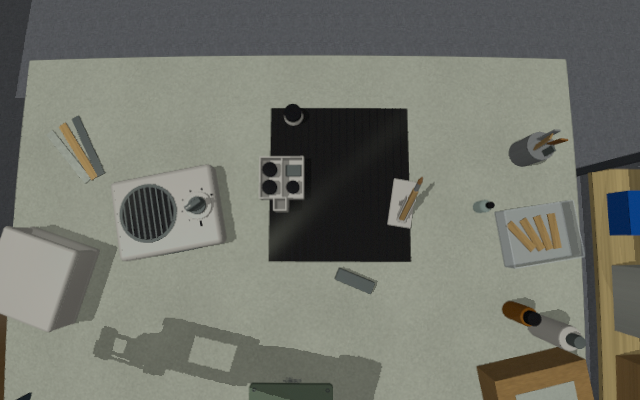

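```bash
cat > h.py <<'E'
import numpy as np, cv2, pickle
def tile(im,x0,y0,s,w=400,h=300):
    c=im[y0:y0+h//s,x0:x0+w//s,::-1]
    t=cv2.resize(c,None,fx=s,fy=s,interpolation=cv2.INTER_CUBIC); o=np.zeros((h,w,3),np.uint8); o[:t.shape[0],:t.shape[1]]=t
    for k in range(0,c.shape[1]):
        if (x0+k)%10==0: cv2.line(o,(k*s+s//2,0),(k*s+s//2,5),(0,0,255),1); cv2.putText(o,str(x0+k),(k*s,14),0,.3,(0,0,255),1)
    for k in range(0,c.shape[0]):
        if (y0+k)%10==0: cv2.line(o,(0,k*s+s//2),(5,k*s+s//2),(0,0,255),1); cv2.putText(o,str(y0+k),(6,k*s+s//2+3),0,.3,(0,0,255),1)
    return o
def cam(f):
    R=cv2.Rodrigues(np.array(f["rvec"],float))[0]; return R,np.array(f["tvec"],float).ravel(),np.array(f["K"]),f["k1"]
def ray(f,uv):
    R,t,K,k1=cam(f); p=cv2.undistortPoints(np.array([[uv]],float),K,np.array([k1,0,0,0.]))[0,0]
    return -R.T@t, R.T@np.array([p[0],p[1],1])
def at(f,uv,z):
    o,d=ray(f,uv); return o+d*(z-o[2])/d[2]
def proj(f,P):
    return cv2.projectPoints(np.array(P,float).reshape(-1,1,3),np.array(f["rvec"],float),np.array(f["tvec"],float),np.array(f["K"]),np.array([f["k1"],0,0,0.]))[0][:,0]
def tri(*fu):
    A=np.zeros((3,3));b=np.zeros(3);L=[]
    for f,uv in fu:
        o,d=ray(f,uv); d/=np.linalg.norm(d); M=np.eye(3)-np.outer(d,d); A+=M;b+=M@o; L.append((M,o))
    X=np.linalg.solve(A,b); return X,[np.linalg.norm(M@(X-o)) for M,o in L]
E
python3 - <<'E'
from h import *
f=pickle.load(open("fr0.pkl","rb")); t=f["top"]["color"]; s=f["scene"]["color"]
cv2.imwrite("pics/m1.png",np.vstack([np.hstack([tile(t,165,180,6),tile(t,245,150,4)]),np.hstack([tile(t,370,170,5),tile(s,225,225,5)])]))
cv2.imwrite("pics/m2.png",np.vstack([np.hstack([tile(s,345,105,6),tile(s,310,160,5)]),np.hstack([tile(t,110,160,3),tile(s,330,75,3)])]))
E
```

```text
(no output)
```

View pics/m1.png

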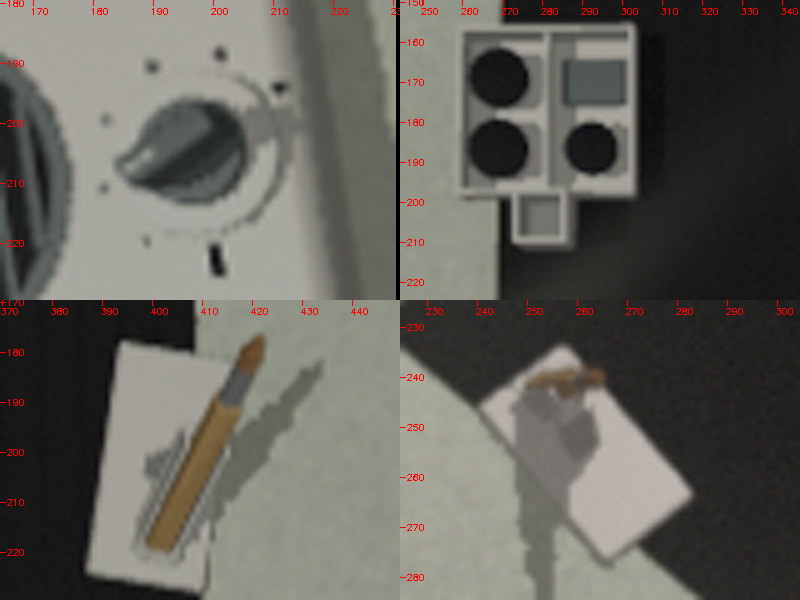

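View pics/m2.png

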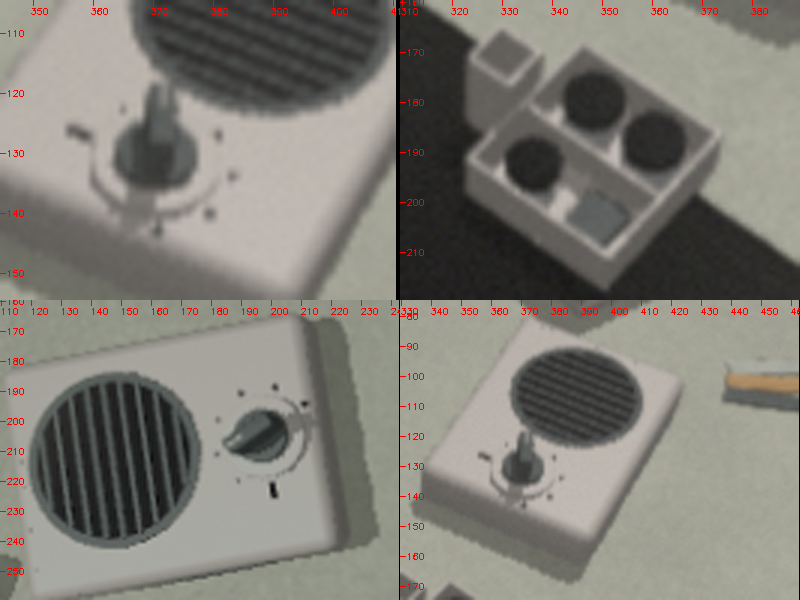

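```bash
cat > m.py <<'E'
from h import *
F=pickle.load(open("fr0.pkl","rb")); T=F["top"];S=F["scene"]
np.set_printoptions(precision=1,suppress=True)
if __name__=="__main__":
    for n in F: print(n,"cam at",ray(F[n],(320,200))[0])
    dc=at(T,(197,204),69); print("disc T",dc,"S",at(S,(371,130.3),69), tri((T,(197,204)),(S,(371,130.3))))
    print("collar T",at(T,(196.8,205),60))
    mk=at(T,(201.2,223.3),55);print("mark",mk,"S",at(S,(357.5,126.7),55)); g=at(T,(148.5,213),55);print("grille",g,at(S,(388.5,107),55))
    a=at(T,(184.5,207),99); print("bar tip",a,at(S,(370,119),99))
    for nm,uv in dict(dark=(205,199)).items(): print(nm,at(T,uv,99))
    y=np.arctan2(*(g-dc)[[1,0]])*57.3-90; print("casing yaw",y)
    print("mark dir",np.arctan2(*(mk-dc)[[1,0]])*57.3,"pointer dir",np.arctan2(*(a-dc)[[1,0]])*57.3)
    print("rest corners T",*[at(T,p,10) for p in ((394.4,178),(387.6,225),(410.6,228.4))])
    print("rest corners S",*[at(S,p,10) for p in ((257.5,234),(241,246),(283.5,263.5),(266,277.5))])
    print("cell T",at(T,(280,204),70),"S",at(S,(331,171.2),70),tri((T,(280,204)),(S,(331,171.2))))
    print("tray T",*[at(T,p,40) for p in ((260.2,156.8),(304,156.5),(260.2,199),(304,199))])
    print("brush butt at z~25-36, tip", at(T,(400.5,219.5),30), at(T,(421.5,177),24+143))
    print("buffer/polish/jar",at(T,(356,277),25),at(T,(489,205),75),at(T,(293,113),40))
E
python3 m.py
```

```text
scene cam at [ 984.3 -547.5 1124.5]
top cam at [471.2 -65.8 932.4]
disc T [540.7 223.5  69. ] S [537.5 223.6  69. ] (array([539.8, 221.2,  73.4]), [np.float64(0.8923623741995329), np.float64(0.8923623741998311)])
collar T [539.  226.9  60. ]
mark [495.2 216.2  55. ] S [490.3 217.9  55. ]
grille [519.4 347.4  55. ] [516.3 348.9  55. ]
bar tip [531.2 242.4  99. ] [521.1 235.4  99. ]
dark [549.9 195.1  99. ]
casing yaw 9.751708679659572
mark dir -170.96998164494707 pointer dir 116.54186080650813
rest corners T [ 613.3 -260.1   10. ] [ 493.7 -240.6   10. ] [ 485.2 -298.6   10. ]
rest corners S [ 494.9 -242.4   10. ] [ 486.1 -298.1   10. ] [ 611.1 -260.2   10. ] [ 602.7 -319.3   10. ]
cell T [541.2  24.7  70. ] S [541.3  24.4  70. ] (array([541.2,  24.7,  69.6]), [np.float64(0.09984816307129113), np.float64(0.09984816307135358)])
tray T [661.3  78.8  40. ] [662.1 -30.2  40. ] [555.8  76.7  40. ] [556.1 -30.9  40. ]
brush butt at z~25-36, tip [ 506.8 -269.    30. ] [ 591.5 -284.8  167. ]
buffer/polish/jar [ 366.4 -158.5   25. ] [ 539.4 -471.1   75. ] [773.9  -1.7  40. ]
```

```bash
python3 -m jog '[[[0,0,-1],10.2,1],[[0,0,-1],10.2,1],[[0,0,-1],10.2,1],[[0,0,-1],10.2,1],[[0,0,0],10.2,1]]' && python3 -m jog '[[[-5,2.4,0],0,1],[[-5,2.4,0],0,1],[[-5,2.4,0],0,1],[[-5,2.4,0],0,1],[[-5,2.4,0],0,1],[[-5,2.4,0],0,1],[[-5,2.4,0],0,1],[[-5,2.4,0],0,1],[[0,0,0],0,1]]'
```

```text
time_s: 0.72
ee_pos: [146.6, 554.1, 270.5]
ee_rot: [-179.7, 0.4, 112.5]
force: [0.1, 0.7, 0.1]
gripper_width: 91.1
time_s: 1.85
ee_pos: [486.0, 248.9, 267.9]
ee_rot: [-179.4, 0.5, 112.6]
force: [-0.3, 0.6, -0.1]
gripper_width: 91.2
```

```bash
python3 - <<'E'
from workcell import viewer
from h import *
f=viewer.grab_frame("wrist"); pickle.dump(f,open("w1.pkl","wb"))
cv2.imwrite("pics/w1.png",f["color"][:,:,::-1])
np.set_printoptions(precision=1,suppress=True)
print(f["K"],f["k1"],"cam",ray(f,(320,200))[0],"proj dial",proj(f,[[539,224,69],[539,224,99]]))
E
```

```text
[[278.    0.  318.3]
 [  0.  278.  197.4]
 [  0.    0.    1. ]] 0.0036458580546896145 cam [458.7 318.5 419.2] proj dial [[349.1 212.2]
 [351.5 220. ]]
```

View pics/w1.png

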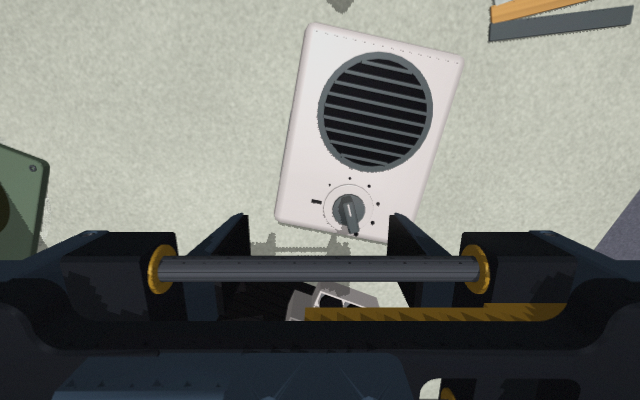

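```bash
python3 - <<'E'
from h import *
f=pickle.load(open("w1.pkl","rb"))
cv2.imwrite("pics/w1c.png",tile(f["color"],305,172,9,800,600))
E
```

```text
(no output)
```

View pics/w1c.png

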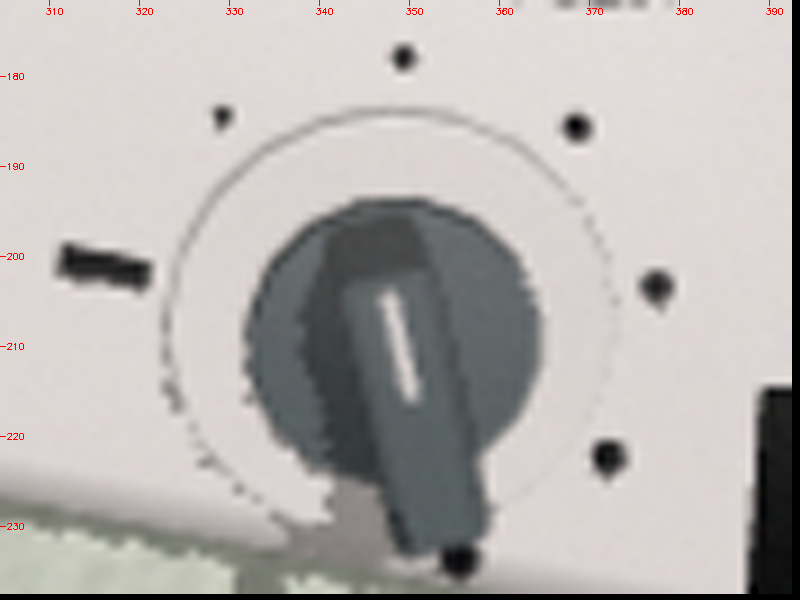

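```bash
python3 - <<'E'
from h import *
from workcell import telemetry
f=pickle.load(open("w1.pkl","rb")); np.set_printoptions(precision=1,suppress=True)
print("disc",at(f,(348.3,209.8),69),"collar",at(f,(348,208.5),57))
a=at(f,(347.5,203),99);b=at(f,(354.3,232.5),99);print(a,b,(a+b)/2,np.linalg.norm(a-b))
p=at(f,(347.5,204),99);q=at(f,(350.5,216),99)
m=at(f,(315.5,201.3),55)
for n,d in(("bar",a-b),("line",p-q),("mark",m-[539,224,55])): print(n,np.degrees(np.arctan2(d[1],d[0])))
s=telemetry.state(); d=np.array([539.5,222.5,0])-s["ee_pos"]; y=np.radians(s["ee_rot"][2]); print(s["ee_pos"],s["ee_rot"],"tool dx,dy",d[0]*np.cos(y)+d[1]*np.sin(y),d[0]*np.sin(y)-d[1]*np.cos(y))
E
```

```text
disc [536.7 226.6  69. ] collar [538.2 225.   57. ]
[525.6 241.9  99. ] [549.  210.4  99. ] [537.3 226.2  99. ] 39.27584560196132
bar 126.5904212118997
line 127.58174622787828
mark -170.90832459177497
[484.6 250.1 267.9] [-179.4    0.4  112.7] tool dx,dy -46.64176771879832 39.943532267416835
```

```bash
python3 -m jog '[[[0,0,0],-7,1],[[0,0,0],-7.4,1],[[-2.6,1.4,3],0,1],[[-2.6,1.4,3],0,1],[[0,0,4],0,1],[[0,0,2.5],0,1],[[0,0,0],0,1]]'
```

```text
time_s: 2.78
ee_pos: [531.6, 232.4, 139.2]
ee_rot: [-179.2, -0.0, 128.2]
force: [-0.4, 0.7, 0.0]
gripper_width: 90.8
```

```bash
python3 -m jog '[[[-1,0,2.5],0,1],[[0,0,1.5],0,1],[[0,0,0],0,1],[[0,0,0],0,1]]'
```

```text
time_s: 3.28
ee_pos: [538.0, 228.3, 102.9]
ee_rot: [-179.7, 0.0, 128.4]
force: [0.3, -0.2, -0.1]
gripper_width: 91.3
```

```bash
python3 -m jog '[[[-0.2,0,0.9],0,1],[[0,0,0],0,1],[[0,0,0],0,0.5],[[0,0,0],0,0.3],[[0,0,0],0,0.1],[[0,0,0],0,0.05],[[0,0,0],0,0.05],[[0,0,0],0,0.05],[[0,0,0],0,0.05]]' 10
```

```text
time_s: 4.4
ee_pos: [540.2, 227.2, 95.3]
ee_rot: [-179.9, 0.1, 128.4]
force: [0.5, 0.3, -0.9]
gripper_width: 24.3
```

```bash
python3 -m jog '[[[0,0,0.2],0,0],[[0,0,0],0,0],[[0,0,0],0,0],[[0,0,0],0,0]]' 10
```

```text
time_s: 4.9
ee_pos: [537.5, 225.3, 93.2]
ee_rot: [-179.4, 0.1, 128.5]
force: [-1.5, -0.7, 1.3]
gripper_width: 13.5
```

```bash
python3 -m jog '[[[0,0,0],-10,0],[[0,0,0],-10,0],[[0,0,0],-10,0],[[0,0,0],-10,0],[[0,0,0],-8,0],[[0,0,0],0,0]]'; python3 -c "
from workcell import telemetry as t;s=t.state();print(s['torque'],s['qpos'])"
```

```text
time_s: 5.65
ee_pos: [537.8, 225.8, 93.2]
ee_rot: [-179.6, -0.4, 177.9]
force: [-0.4, -1.2, 1.4]
gripper_width: 13.6
[-0.04087524  0.07442827  0.06606562] [ 21.74320395  26.10774543  99.25107114  -0.22417419  55.14648225
 -66.04676875]
```

```bash
python3 -m jog '[[[0,0,0],-6,0],[[0,0,0],-5,0],[[0,0,0],-4,0],[[0,0,0],0,0]]'; python3 -c "
from workcell import telemetry as t;s=t.state();print(s['torque'],s['qpos'])"
```

```text
time_s: 6.15
ee_pos: [537.9, 225.9, 93.2]
ee_rot: [-179.8, -0.5, -167.3]
force: [-1.6, -1.2, 0.7]
gripper_width: 14.4
[-0.0979946   0.15278502 -0.29624216] [ 21.73667574  26.11961044  99.23695816  -0.18765515  55.14606769
 -80.8170734 ]
```

```bash
python3 -m jog '[[[0,0,0],-4,0],[[0,0,0],0,0]]'; python3 -c "
from workcell import telemetry as t;s=t.state();print(s['torque'],s['qpos'])"
```

```text
time_s: 6.4
ee_pos: [537.9, 225.9, 93.1]
ee_rot: [-179.8, -0.5, -163.7]
force: [-0.1, -1.4, 0.7]
gripper_width: 16.8
[-0.07168963  0.06971982 -0.32191823] [ 21.7178644   26.13020187  99.22787965  -0.15543889  55.14656896
 -84.52864478]
```

```bash
python3 -m jog '[[[0,0,0],0,0.4],[[0,0,0],0,0.6],[[0,0,0],0,0.8],[[0,0,0],0,0.8],[[0,0,-3],0,0.8],[[0,0,-5],0,0.8],[[0,0,-5],0,0.8],[[0,0,-4],0,0.8],[[0,0,0],0,0.8]]'; python3 - <<'E'
from workcell import viewer
from h import *
f=viewer.grab_frame("wrist"); pickle.dump(f,open("w2.pkl","wb"))
p=proj(f,[[538,225,99]])[0]; print(p)
x,y=int(p[0])-50,int(p[1])-40
g=viewer.grab_frame("scene")["color"]
cv2.imwrite("pics/w2.png",np.hstack([tile(f["color"],x,max(y,0),4),tile(g,345,105,6)]))
E
```

```text
time_s: 7.52
ee_pos: [539.4, 227.3, 267.5]
ee_rot: [-179.8, -0.5, -163.8]
force: [0.3, -0.7, -0.5]
gripper_width: 72.9
[317.26348278 185.94137634]
```

View pics/w2.png

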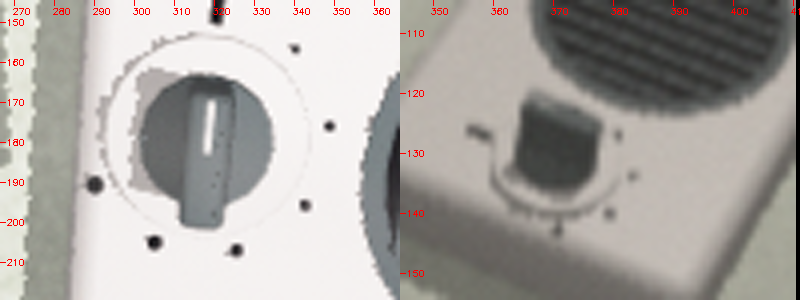

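```bash
python3 - <<'E'
from h import *
f=pickle.load(open("w2.pkl","rb"))
d=at(f,(318.7,169),99)-at(f,(316.5,183),99); m=at(f,(318.3,150),55)-[538,225,55]
print(*[np.degrees(np.arctan2(v[1],v[0])) for v in (d,m)])
E
python3 -m jog '[[[0,0,0],8.5,1],[[0,0,0],8.5,1],[[0,0,0],8,1],[[0,0,0],0,1]]'
python3 -m jog '[[[-1.15,-5.5,0],0,1],[[-1.15,-5.5,0],0,1],[[-1.15,-5.5,0],0,1],[[-1.15,-5.5,0],0,1],[[-1.15,-5.5,0],0,1],[[-1.15,-5.5,0],0,1],[[-1.15,-5.5,0],0,1],[[-1.15,-5.5,0],0,1],[[-1.15,-5.5,0],0,1],[[0,0,0],0,1]]'
```

```text
-172.65472101152025 -165.50197621667127
time_s: 8.12
ee_pos: [534.2, 225.3, 255.4]
ee_rot: [-178.9, -1.5, 170.4]
force: [0.6, 0.3, 0.0]
gripper_width: 91.5
time_s: 9.38
ee_pos: [557.7, -294.1, 248.3]
ee_rot: [-179.0, -2.7, 172.2]
force: [-0.3, 0.6, -0.2]
gripper_width: 91.5
```

```bash
python3 -m jog '[[[-0.65,1.25,1.5],0,1],[[0,0,4],0,1],[[0,0,3.5],0,1],[[0,0,2],0,1],[[0,0,0],0,1],[[0,0,0],0,1]]'
```

```text
time_s: 10.12
ee_pos: [560.3, -270.5, 128.8]
ee_rot: [-179.4, -3.1, 173.0]
force: [0.7, -0.5, 0.4]
gripper_width: 91.0
```

```bash
python3 -m jog '[[[-0.7,-1.1,0.6],1.8,1],[[0,0,0],0,1],[[0,0,0],0,1]]'
```

```text
time_s: 10.5
ee_pos: [567.5, -283.1, 124.2]
ee_rot: [-179.2, -2.9, 171.2]
force: [-0.0, 0.6, -0.4]
gripper_width: 91.2
```

```bash
python3 -m jog '[[[0.1,0,0.2],0,0.7],[[0,0,0],0,0.5],[[0,0,0],0,0.3],[[0,0,0],0,0.2],[[0,0,0],0,0.15],[[0,0,0],0,0.1],[[0,0,0],0,0],[[0,0,0],0,0],[[0,0,0],0,0],[[0,0,0],0,0]]' 8
```

```text
time_s: 11.75
ee_pos: [566.4, -282.7, 122.7]
ee_rot: [-179.3, -2.8, 171.1]
force: [0.6, 0.4, 0.0]
gripper_width: 11.8
```

```bash
python3 -m jog '[[[0,0,0],0,0],[[0,0,0],0,0],[[0,0,0],0,0]]' 8
```

```text
time_s: 12.12
ee_pos: [566.4, -282.7, 122.8]
ee_rot: [-179.3, -2.8, 171.1]
force: [-0.6, 0.7, 0.5]
gripper_width: 12.1
```

```bash
python3 -m jog '[[[0,0,-1],0,0],[[0,0,-2],0,0],[[0,0,-2.5],0,0],[[0,0,-2.5],0,0],[[0,0,-2.5],0,0],[[0,0,-2.5],0,0],[[0,0,-1],0,0],[[0,0,0],0,0],[[0,0,0],0,0]]' 12; python3 - <<'E'
from workcell import viewer,telemetry
from h import *
F={n:viewer.grab_frame(n) for n in("top","scene","wrist")};s=telemetry.state(); pickle.dump((F,s),open("g.pkl","wb"))
print(s["ee_pos"],s["ee_rot"],s["gripper_width"])
P=[s["ee_pos"]]
ts=[]
for n in("top","scene"):
    p=proj(F[n],P)[0]; print(n,p); ts.append(tile(F[n]["color"],int(p[0])-45,max(0,int(p[1])-25),4))
w=cv2.resize(F["wrist"]["color"][:,:,::-1],(480,300))
cv2.imwrite("pics/g.png",np.vstack([np.hstack(ts),np.hstack([w,np.zeros((300,320,3),np.uint8)])]))
E
```

```text
time_s: 13.25
ee_pos: [573.2, -282.9, 269.9]
ee_rot: [-179.1, -2.7, 171.1]
force: [-0.0, 0.1, -0.1]
gripper_width: 12.0
[ 573.25904861 -282.96883212  269.76631275] [-179.0927167    -2.7507132   171.14192599] 11.925090255052451
top [436.41300558 178.16474826]
scene [255.70871478 215.13412418]
```

View pics/g.png

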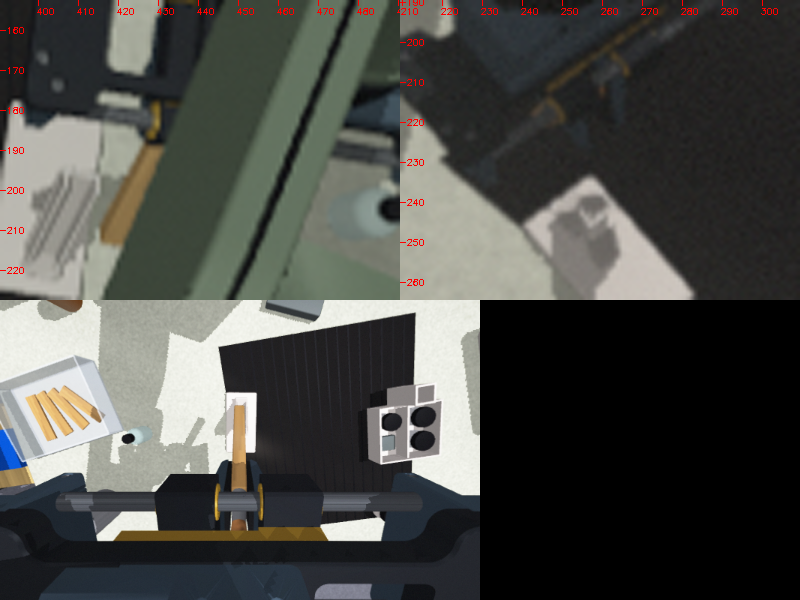

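```bash
python3 - <<'E'
from h import *
from scipy.spatial.transform import Rotation as R
F,s=pickle.load(open("g.pkl","rb")); np.set_printoptions(precision=1,suppress=True)
B,e=tri((F["top"],(418.5,212.8)),(F["wrist"],(318.7,139)));print(B,e)
M=R.from_euler("xyz",s["ee_rot"],degrees=True).as_matrix(); v=s["ee_pos"]-B
print("butt->tcp",v,np.linalg.norm(v),"tilt",np.degrees(np.arccos(v[2]/np.linalg.norm(v))),"in tool",M.T@-v)
for z in(160,165,170,175):print(z,at(F["top"],(418.5,212.8),z),at(F["wrist"],(318.7,139),z))
E
```

```text
[ 512.5 -273.8  177.8] [np.float64(2.370916301910648), np.float64(2.370916301910604)]
butt->tcp [60.7 -9.1 91.9] 110.57293668776181 tilt 33.750657712958436 in tool [56.9  1.2 94.8]
160 [ 515.9 -278.3  160. ] [ 510.3 -274.5  160. ]
165 [ 515.6 -276.9  165. ] [ 510.3 -274.5  165. ]
170 [ 515.3 -275.5  170. ] [ 510.2 -274.4  170. ]
175 [ 515.  -274.2  175. ] [ 510.2 -274.3  175. ]
```

```bash
python3 -m jog '[[[0,0,0],-4.5,0],[[0,0,0],-4.5,0],[[-0.3,4,0],0,0],[[-0.3,5,0],0,0],[[-0.3,5,0],0,0],[[-0.3,5,0],0,0],[[-0.3,5,0],0,0],[[-0.3,4,0],0,0],[[0,0,0],0,0],[[0,0,0],0,0]]' 12
```

```text
time_s: 14.65
ee_pos: [587.7, 4.4, 259.3]
ee_rot: [-179.7, -3.5, -179.7]
force: [-1.1, -0.8, 0.3]
gripper_width: 11.6
```

```bash
python3 -m jog '[[[-0.3,2.0,1],0,0],[[-0.3,0,2],0,0],[[-0.3,0,2],0,0],[[-0.2,0,2],0,0],[[0,0,1],0,0],[[0,0,0],0,0],[[0,0,0],0,0],[[0,0,0],0,0]]' 12; python3 - <<'E'
from workcell import viewer,telemetry
from h import *
from scipy.spatial.transform import Rotation as R
F={n:viewer.grab_frame(n) for n in("top","scene","wrist")};s=telemetry.state(); pickle.dump((F,s),open("g2.pkl","wb"))
print(s["ee_pos"],s["ee_rot"],s["gripper_width"])
M=R.from_euler("xyz",s["ee_rot"],degrees=True).as_matrix(); B=s["ee_pos"]+M@[57,0,96.]; print("butt est",B)
for n in F: print(n,proj(F[n],[B,[541.2,24.7,70]]))
p=proj(F["wrist"],[B])[0].astype(int);q=proj(F["top"],[B])[0].astype(int)
cv2.imwrite("pics/g2.png",np.vstack([np.hstack([tile(F["wrist"]["color"],p[0]-50,max(0,p[1]-40),4),tile(F["top"]["color"],q[0]-33,q[1]-25,6)]),np.hstack([tile(F["scene"]["color"],300,145,5),np.zeros((300,400,3),np.uint8)])]))
E
```

```text
time_s: 15.65
ee_pos: [594.3, 24.0, 174.1]
ee_rot: [-179.8, -3.5, 179.9]
force: [0.2, -0.2, 0.3]
gripper_width: 12.2
[594.22340162  23.99194815 174.02984264] [-179.75912462   -3.54241245  179.91928426] 11.711620451513944
butt est [531.40026736  23.67686086  81.73599386]
top [[279.85945662 207.78863261]
 [279.99779546 204.00866813]]
scene [[328.3081448  167.23690955]
 [331.05007168 171.11711971]]
wrist [[318.35057392 141.24652411]
 [319.5004206  151.9938919 ]]
```

View pics/g2.png

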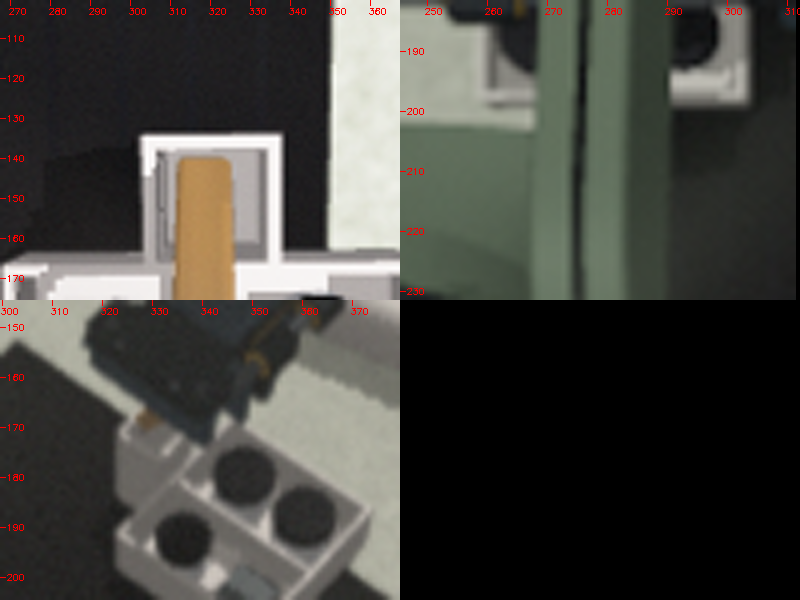

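```bash
python3 - <<'E'
from h import *
F,s=pickle.load(open("g2.pkl","rb")); np.set_printoptions(precision=1,suppress=True);w=F["wrist"]
for z in(80,84,88):print("butt back edge",z,at(w,(319,139),z))
print("rim outer back",at(w,(320.5,133.5),70),"L/R",at(w,(303,145),70),at(w,(338,145),70),"brush L/R",at(w,(312.3,145),86),at(w,(326,145),86))
E
```

```text
butt back edge 80 [529.5  24.2  80. ]
butt back edge 84 [529.5  24.2  84. ]
butt back edge 88 [529.5  24.2  88. ]
rim outer back [524.5  25.6  70. ] L/R [534.8   9.5  70. ] [534.9  41.7  70. ] brush L/R [534.6  18.5  86. ] [534.6  30.3  86. ]
```

```bash
python3 -m jog '[[[-0.15,0.12,0],0,0],[[-0.06,0,1.1],0,0],[[-0.06,0,1.1],0,0],[[0,0,0],0,0],[[0,0,0],0,0]]' 12
```

```text
time_s: 16.42
ee_pos: [595.4, 25.2, 150.0]
ee_rot: [-179.8, -3.6, 179.9]
force: [0.0, 0.9, 0.6]
gripper_width: 11.6
```

```bash
python3 -m jog '[[[0,0,0],0,0],[[0.7,0,0],0,0],[[0.7,0,0],0,0],[[0.7,0,0],0,0],[[0,0,0],0,0]]' 5; python3 -m jog '[[[0.7,0,0],0,0],[[0.7,0,0],0,0],[[0.7,0,0],0,0],[[0,0,0],0,0]]' 5
```

```text
time_s: 17.05
ee_pos: [573.6, 25.2, 152.6]
ee_rot: [-179.8, -3.4, 179.9]
force: [0.4, 1.2, -1.3]
gripper_width: 12.1
time_s: 17.55
ee_pos: [551.0, 25.3, 154.0]
ee_rot: [-179.8, -3.4, 179.9]
force: [1.0, -0.4, 0.1]
gripper_width: 12.0
```

```bash
python3 -m jog '[[[0.6,0,0.6],0,0],[[0.4,0,0.5],0,0],[[0,0,0],0,0],[[0,0,0],0,0]]' 5; python3 - <<'E'
from workcell import viewer,telemetry
from h import *
F={n:viewer.grab_frame(n) for n in("top","scene","wrist")}; pickle.dump(F,open("g3.pkl","wb"))
cv2.imwrite("pics/g3.png",np.vstack([np.hstack([tile(F["wrist"]["color"],270,130,4),tile(F["top"]["color"],240,160,4)]),np.hstack([tile(F["scene"]["color"],300,145,5),cv2.resize(F["wrist"]["color"][:,:,::-1],(400,300))])]))
E
```

```text
time_s: 18.05
ee_pos: [539.4, 25.2, 142.4]
ee_rot: [-179.8, -3.5, 179.9]
force: [0.4, 0.3, -0.2]
gripper_width: 11.7
```

View pics/g3.png

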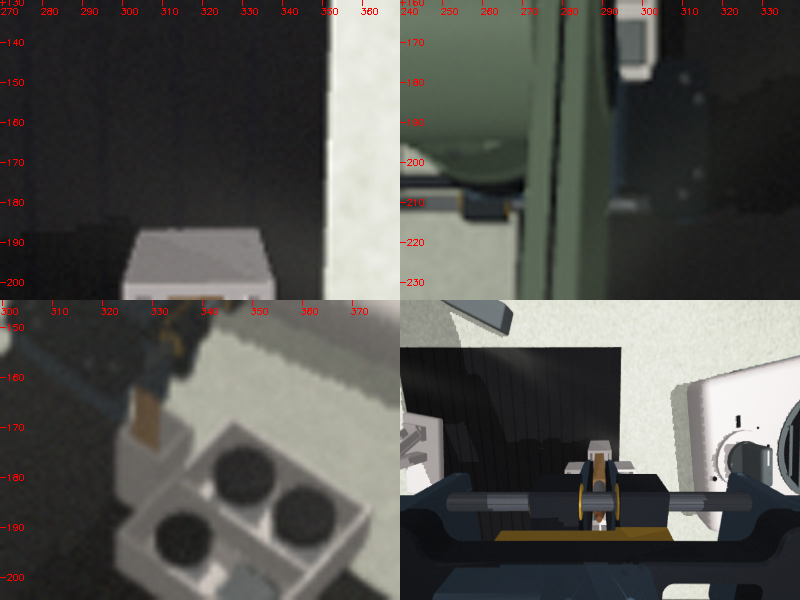

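```bash
python3 -m jog '[[[-0.1,0,0.8],0,0],[[-0.1,0,0.8],0,0],[[0,0,0.6],0,0],[[0,0,0],0,0],[[0,0,0],0,0]]' 5
```

```text
time_s: 18.82
ee_pos: [540.0, 25.1, 118.3]
ee_rot: [-179.8, -3.5, 179.9]
force: [0.0, -0.3, -0.5]
gripper_width: 11.9
```

```bash
python3 -m jog '[[[0,0,0.3],0,0],[[0,0,0.2],0,0],[[0,0,0],0,0]]' 4
```

```text
time_s: 19.2
ee_pos: [540.8, 25.1, 114.6]
ee_rot: [-179.8, -3.3, 179.9]
force: [-0.4, -0.2, -0.2]
gripper_width: 11.9
```

```bash
python3 -m jog '[[[0,0,0],0,0.2],[[0,0,0],0,0.3],[[0,0,0],0,0.5],[[0,0,0],0,0.8],[[0,0,0],0,1],[[0,0,0],0,1],[[0,0,0],0,1]]' && python3 -m jog '[[[0,0,-2],0,1],[[0,0,-3],0,1],[[0,0,-4],0,1],[[0,0,-5],0,1],[[0,0,-2],0,1],[[0,0,0],0,1]]' && python3 -m jog '[[[5,0,0],0,1],[[5,0,0],0,1],[[5,0,0],0,1],[[4,0,0],0,1],[[0,0,0],0,1],[[0,0,0],0,1]]'; python3 - <<'E'
from workcell import viewer,telemetry
from h import *
F={n:viewer.grab_frame(n) for n in("top","scene","wrist")}; pickle.dump(F,open("g4.pkl","wb"))
cv2.imwrite("pics/g4.png",np.vstack([np.hstack([F["top"]["color"][80:380,110:510,::-1],tile(F["top"]["color"],240,150,4)]),np.hstack([tile(F["scene"]["color"],300,145,5),tile(F["scene"]["color"],330,80,3)])]))
print(telemetry.state()["force"])
E
```

```text
time_s: 20.08
ee_pos: [540.5, 25.1, 114.1]
ee_rot: [-179.8, -3.4, 179.9]
force: [0.8, 0.3, -0.3]
gripper_width: 74.3
time_s: 20.82
ee_pos: [549.7, 25.8, 277.8]
ee_rot: [-179.8, -3.5, 179.9]
force: [-0.2, 0.3, -0.5]
gripper_width: 90.9
time_s: 21.58
ee_pos: [351.8, 25.9, 282.1]
ee_rot: [-179.7, -4.2, 179.9]
force: [0.0, 0.9, 0.4]
gripper_width: 91.1
[-0.29218117 -0.07512829  0.12573432]
```

View pics/g4.png

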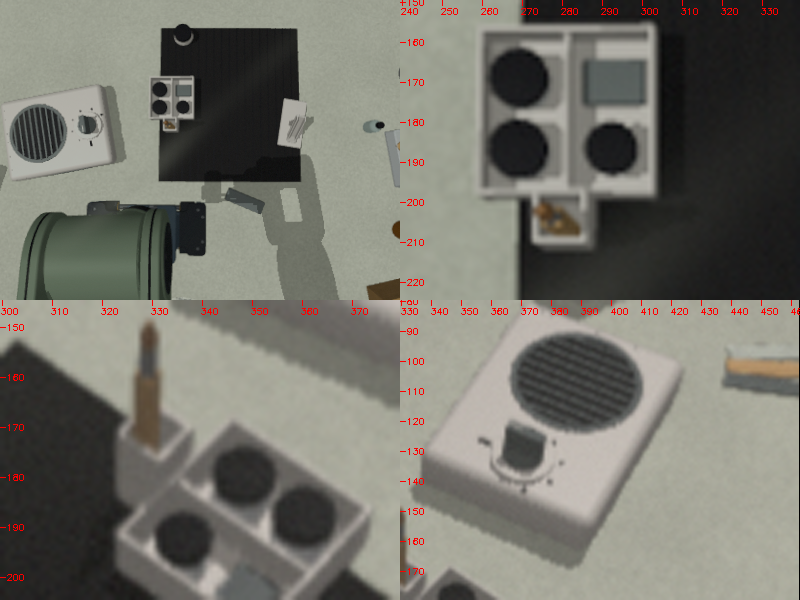

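```bash
python3 - <<'E'
from h import *
F=pickle.load(open("g4.pkl","rb"));print(tri((F["top"],(275,201)),(F["scene"],(329.3,148.8))),proj(F["scene"],[[538,25,168]]))
from workcell import job_done; print(job_done())
E
```

```text
(array([537.19896385,  22.13181002, 176.68891817]), [np.float64(2.414507212338051), np.float64(2.414507212337993)]) [[331.00457128 150.06517185]]
the job is handed in; nothing more can be done
None
```

The dial is turned off, the brush is standing in the narrow cell with bristles up, and the job is handed in at about 22 s. It reported no verdict.

**Dial:** I turned it anticlockwise about 62°, until it met the end stop: the reaction torque reversed and the bar stopped following the gripper. Afterwards the wrist picture showed the pointer facing the off mark. The measured pointer direction was -173°. The mark came out at -171° in the earlier pictures but -165.5° in that last wrist view, so this check agrees only to within a few degrees.

**Brush:** I lifted it out of the rest, tipped it upright against the cell wall, lowered it and let go. The last pictures show it standing alone in the cell. Its tip measured about 177 mm high, where a brush on the cell floor should reach 168 mm. The two camera lines missed each other by about 5 mm, so I can't rule out that it is sitting a little above the floor.

**The rest:** In the last top picture the buffer block, polish bottle and jar appear to be where they were; I did not re-measure them. The arm ended well away from everything with no contact force, and no wrist reading passed a few newtons.

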